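Squeeze a glued toy wheel in the ratchet press

ROBOT

A 7-joint arm with a two-finger parallel gripper is mounted at the origin on the work surface. World frame = base frame: x ahead of the robot, y to its left, z up, the work surface at z = 0. Lengths are in m, angles in rad, forces in N, time in s.
With the tool pointing down it reaches from about 0.4 to 0.85 m from the base axis. Payload 4.5 kg.
Tool frame: the origin (TCP) lies on the centre line of the jaws, within the pads' length; the fingertips stand 22 mm ahead of it and the grasp point (between the pads) lies 3 mm ahead of it (arm.tip_reach is the distance from the TCP to the fingertips, in m); z points along the fingers, y is the line along which they close (so a half turn about z gives the same grasp; the last joint's range is limited). The gripper opens to 85 mm and grips with 20 to 120 N. Pads are 22 mm wide; open, the fingers measure 114 mm over their backs; the gripper's body (76 mm by 85 mm) begins 54 mm behind the grasp point. The pads swing forward as they close: fully open they stand 13 mm farther back than shut.
Start: joints at [-1.146, 0.689, -0.195, 1.565, 0.157, 0.902, -0.215], TCP at [0.238, 0.578, 0.253] pointing down, gripper open.
Joint ranges: [-3.01, 3.01], [-0.46, 2.08], [-1.47, 1.51], [0.13, 2.56], [-1, 4.14], [0.04, 2.09], [-2.66, 2.66]. Speed limits (rad/s): [2.57, 2.57, 3.14, 3.14, 3.14, 3.14, 3.14].

INTERFACE

Orientations are given as a unit quaternion [w, x, y, z].
In Python, from workcell import telemetry, eyes, arm, find_in, masks_of, mark_of gives the robot as it stands.
- The arm moves only by the tool servo_tool, never from a script. Its argument "increments" is a list of rows, each a list of 3 entries, a list of its own where there are three numbers: the opening, from 0 (shut) to 1 (fully open), then the shift along the tool's x, y, z in mm, then the turn, a rotation vector about the tool's x, y, z in degrees. In form: [[gripper, [dx, dy, dz], [wx, wy, wz]], ...]. A call has 1 to 12 rows; each row shifts and turns the commanded pose from where the row before left it, along the tool's axes as they then stand; what a row does not reach is not made up. A row lasts 1/10 s, in which the tool goes at most 50 mm and 8.59 degrees, less where a joint would pass 70% of its speed; a pose out of reach is approached as far as the arm can. A call with a gripper value outside its range is refused whole. The fingers move at their own pace and stop on an object; "squeeze" is the grip in N (left out, the last holds). Time passes only in rows, so rows that do not move let the fingers close. It gives the time, the measured TCP pose, the force, the opening and the grip force at its end, in the units of the state.
- telemetry.get_obs(): the state, without advancing time (a new reading comes with each control period).
- eyes.read_camera(name): name is "scene" or "top" or "wrist"; returns the picture (420x560x3 uint8, red, green, blue); there is no depth.
- eyes.camera_info(name): a dict with "fx", "fy", "cx", "cy" (pixels), "k1" (the pictures are not rectified: a ray, as slopes to the right and down, at radius r is drawn at 1 + k1 r^2 times it, then the intrinsics apply), "R" (3x3) and "t" (3): a world point X has camera coordinates R X + t. Camera axes: x right, y down, z forward; pixel columns grow to the right and rows downward; lengths in m; the calibration is good to about 2 mm. A picture is of the moment at which its call begins: read the wrist's pose just before it. camera_info takes no time and is no camera call; for the wrist camera it gives the pose at the moment of the call.
- arm.close_job(): hands the job in; it is judged then, once.
Trained networks look in the newest picture that a camera, given by its name, has taken for a name from the list of things; names that differ only in an ending like _2 or _b are one class to them, and where a whole thing is asked for, a point or a joint stands for the part that bears it (a point fixed in the world has none). Each returns a list of dicts, best first, with "conf" (0 to 1); they miss things now and then, are a little off and sometimes report something else, mostly with a low value. They report only what shows in the picture. A call takes as long as a camera call.
- find_in(camera, thing): "uv" ([column, row] in pixels, amid what is visible of it).
- masks_of(camera, thing): "pixels" (420x560 bool, what is visible of it) and "uv" ([column, row] in pixels, amid what is visible of it).
- mark_of(camera, thing): "uv" ([column, row] in pixels: a listed point, or the origin of a listed thing).
The state is a dict: "time": time; "joint_positions": joint angles; "joint_vel": joint speeds; "tau": joint torques, N m; "ee_pos": TCP position; "eef_rot": TCP orientation; "ft_force": force on the tool from outside, world axes, zero at the start; "torque": the same for the moment, N m; "opening": finger opening in m; "grip_force": force on a finger pad.
Only numpy, scipy, OpenCV 4.12 (cv2) and the standard library are available. Lean on these libraries where they do the work, as an engineer would, in place of code of your own. Each camera call takes 0.05 s, during which the arm holds its last target. There are 200 camera calls.

TASK

Squeeze the glued toy wheel that lies in the blue ratchet press: take the red handle and bring it down by exactly two clicks if the wheel in the press is the orange plastic one, or exactly four clicks if it is the pale wooden one, counting the clicks as you feel them and never going on to one more. Then keep holding the handle still at that click while the glue grabs: the job finishes with you still holding it, because the lever springs back when let go. Leave both wheels, the wooden bus, the battery case and the screwdriver where they lie.

Things in the scene. Friction and masses are not known exactly. Their poses are not given: they have to be found in the camera images.
- press: Blue bench-top ratchet press, fixed; base 170 x 120 x 10 mm, 254 mm high. Origin on the bench straight under ram and wheel; -x points along the lever to the red handle (to the robot at yaw 0), y parallel to the lever's hinge, z up. Two cheeks at x = 50 mm (64 mm over their outsides, 26 mm deep) carry the lever; brass ratchet sector and sprung pawl between them.
- pivot (a point): Point on the hinge axis of the lever: 50 mm along the press's +x from its origin, 150 mm above the bench. The axis is horizontal, along the press's y.
- anvil (a point): Centre of the steel anvil's top, 14 mm above the bench, under the ram: where the wheel to be squeezed lies.
- grip (a point): On the axis of the red handle (round bar, 22 mm diameter, from 110 to 205 mm from the pivot, free all round), 160 mm from the pivot: pinch it here across the press's y, from above. At rest the lever slopes up at 0.42 rad from the pivot to the handle, so this point starts 96 mm to -x of the press's origin, 215 mm above the bench; pressing moves it down on an arc about the pivot.
- lever (a joint): Lever angle (rad): 0 at rest (handle up), grows as the handle goes down, at most 0.75. The pawl clicks over teeth at 0.09, 0.21, 0.33, 0.45, 0.57, 0.69 (19 mm apart at the grip); click n lasts from the nth to the next. Resistance at the grip swings between 3 and 10 N: it climbs up to each click and drops by about 4 N at it. The return spring beats the pawl: let go, the lever goes back up.
- pad: Black rubber pad, 26 mm diameter, at the foot of the sprung ram. It comes down 6 mm per click with the lever, meets the wheel at about the first click and then presses on it through a spring (about 1 N more per click). Origin at the press's origin height, 43 mm below the pad's face.
- plastic_wheel: Orange plastic toy wheel with a black hub disc and six black dots, lying flat, 62 mm diameter, 22 mm thick, loose. Origin at the centre of its underside. It lies either on the anvil of the press or on the cork rest: needs two clicks when in the press.
- wood_wheel: Pale wooden toy wheel with a dark wood hub disc and six dark dots, lying flat, 62 mm diameter, 22 mm thick, loose. Origin at the centre of its underside. It lies on the anvil or on the cork rest, wherever the orange one is not: needs four clicks when in the press.
- rest: Square cork rest 85 x 85 x 14 mm, fixed to the bench, on which the other wheel waits. Origin at the centre of its underside.
- toy_bus: Wooden toy bus, 160 x 88 x 92 mm, loose bystander, origin under its centre, long side along its x.
- battery_case: Black plastic battery case, 70 x 50 x 23 mm, loose bystander, origin at the centre of its underside.
- screwdriver: Screwdriver 180 mm long lying on the bench, loose bystander, along its x.

How it is judged:
On the way:
1. the handle has been brought past the first click by the fingers (value of joint lever above 0.11 rad and contact force between the fingers and lever above 0.5 N), for 0.05 s.
At the end, for the whole second after the job is handed in: The lever stands still at the 2nd click for the orange wheel in the press (0.205 to 0.33 rad) or the 4th for the wooden one (0.445 to 0.57 rad), the pad presses that wheel, the fingers still hold the handle (over 1 N), and all loose things are within 20 mm of their starts (((horizontal distance between plastic_wheel and anvil below 0.02 m and value of joint lever between 0.205 and 0.33 rad and contact force between pad and plastic_wheel above 0.3 N) or (horizontal distance between wood_wheel and anvil below 0.02 m and value of joint lever between 0.445 and 0.57 rad and contact force between pad and wood_wheel above 1 N)) and contact force between the fingers and lever above 1 N and velocity of joint lever between -0.05 and 0.05 rad/s and distance of each of toy_bus, battery_case, screwdriver, plastic_wheel, wood_wheel from where it was at the start of the episode below 0.02 m); the arm keeps its last pose, push and grip.
It fails at once if the lever goes on to a third click on the orange plastic wheel (horizontal distance between plastic_wheel and anvil below 0.03 m and value of joint lever above 0.345 rad).
It fails at once if the lever goes on to a fifth click on the wooden wheel (horizontal distance between wood_wheel and anvil below 0.03 m and value of joint lever above 0.585 rad).
It fails at once if a wheel, the bus, the case or the screwdriver is moved more than 30 mm (distance of any of toy_bus, battery_case, screwdriver, plastic_wheel, wood_wheel from where it was at the start of the episode above 0.03 m).
It also fails if it takes over 56 s, if anything falls off the work surface, if the arm or the gripper's body presses on something with over 40 N, if the wrist force passes 120 N, or if a joint passes its speed limit or range.

## Working session

There is one attempt and no reset: what is moved stays moved. The work goes in short steps, Python scripts to look and compute and a tool call to move; the robot and the scene stay as the last step left them, time stands still between calls to the robot, and variables do not carry over. Pictures are saved under pics/ and viewed, at most 10 in all, crops included, and the job is handed in when it is done.

Besides the shell and the picture viewer there is one more tool, called as name(argument=value, ...) on one line, values as JSON. servo_tool: Moves the arm, as the interface text tells. Its arguments: {"type":"object","properties":{"increments":{"type":"array","items":{"type":"array"}},"squeeze":{"type":"number"}},"required":["increments"]}

```bash
mkdir -p pics; cat > h.py <<'E'
import numpy as np,cv2
from workcell import telemetry, eyes, arm, find_in, masks_of, mark_of
def ray(cam,uv):
    c=eyes.camera_info(cam); R=np.array(c["R"]);t=np.array(c["t"])
    d=np.array([(uv[0]-c["cx"])/c["fx"],(uv[1]-c["cy"])/c["fy"]]); s=d.copy()
    for _ in range(20): s=d/(1+c["k1"]*(s@s))
    return -R.T@t, R.T@np.array([s[0],s[1],1])
def at_z(cam,uv,z):
    o,d=ray(cam,uv); return o+d*(z-o[2])/d[2]
def tri(a,b):
    (o,d),(p,e)=ray(*a),ray(*b); d=d/np.linalg.norm(d);e=e/np.linalg.norm(e)
    s=np.linalg.lstsq(np.c_[d,-e],p-o,rcond=None)[0]
    x,y=o+s[0]*d,p+s[1]*e; return (x+y)/2,np.linalg.norm(x-y)
E
python3 - <<'E'
from h import *
im={c:eyes.read_camera(c) for c in("scene","top")}
cv2.imwrite("pics/a.png",im["scene"][:,:,::-1]);cv2.imwrite("pics/b.png",im["top"][:,:,::-1])
o=telemetry.get_obs();print({k:np.round(v,3) for k,v in o.items()})
for n in("press","grip","pivot","anvil","rest","plastic_wheel","wood_wheel","toy_bus","battery_case","screwdriver"):
    u={}
    for c in im:
        m=mark_of(c,n)
        if m:u[c]=m[0]["uv"];print(n,c,np.round(u[c]),round(m[0]["conf"],2),end=' ')
    z={"grip":.215,"pivot":.15,"anvil":.014}.get(n,0.014 if 'wheel' in n else 0)
    print([np.round(at_z(c,u[c],z),3) for c in u], [np.round(q,3) for q in tri(("scene",u["scene"]),("top",u["top"]))] if len(u)==2 else '')
E
```

```text
{'time': np.float64(0.1), 'joint_positions': array([-1.146,  0.69 , -0.195,  1.566,  0.157,  0.902, -0.215]), 'joint_vel': array([ 0.   , -0.002,  0.001, -0.003, -0.   , -0.   , -0.001]), 'tau': array([-4.0000e-03, -5.4061e+01, -1.2720e+00, -1.5898e+01,  9.0000e-03,
        4.0000e-03, -0.0000e+00]), 'ee_pos': array([0.238, 0.577, 0.253]), 'eef_rot': array([-0.   ,  0.194,  0.981, -0.001]), 'ft_force': array([ 0.354,  0.017, -0.2  ]), 'torque': array([ 0.018, -0.013,  0.018]), 'grip_force': np.float64(0.0), 'opening': np.float64(0.086)}
press scene [228. 257.] 0.75 press top [283. 178.] 0.62 [array([ 0.652, -0.014,  0.   ]), array([ 0.64 , -0.012,  0.   ])] [array([ 0.647, -0.015, -0.008]), np.float64(0.011)]
grip scene [257. 176.] 0.92 grip top [294. 189.] 0.59 [array([ 0.559, -0.036,  0.215]), array([ 0.563, -0.03 ,  0.215])] [array([ 0.561, -0.03 ,  0.222]), np.float64(0.0)]
pivot scene [203. 227.] 0.59 pivot top [282. 137.] 0.61 [array([ 0.696, -0.009,  0.15 ]), array([ 0.701, -0.005,  0.15 ])] [array([ 0.698, -0.004,  0.157]), np.float64(0.002)]
anvil scene [228. 254.] 0.88 anvi
[... 539 characters left out ...]
69 wood_wheel top [286. 171.] 0.67 [array([ 0.652, -0.013,  0.014]), array([ 0.655, -0.017,  0.014])] [array([ 0.653, -0.016,  0.012]), np.float64(0.006)]
toy_bus scene [352. 386.] 0.68 toy_bus top [140. 212.] 0.59 [array([0.542, 0.369, 0.   ]), array([0.544, 0.366, 0.   ])] [array([ 0.543,  0.367, -0.001]), np.float64(0.004)]
battery_case scene [224. 162.] 0.41 battery_case top [354. 269.] 0.81 [array([ 0.539, -0.331,  0.   ]), array([ 0.4  , -0.197,  0.   ])] [array([ 0.481, -0.216,  0.073]), np.float64(0.178)]
screwdriver scene [287. 176.] 0.65 screwdriver top [205. 287.] 0.61 [array([ 0.4  , -0.199,  0.   ]), array([0.351, 0.186, 0.   ])] [array([0.45 , 0.096, 0.301]), np.float64(0.197)]
```

View pics/a.png

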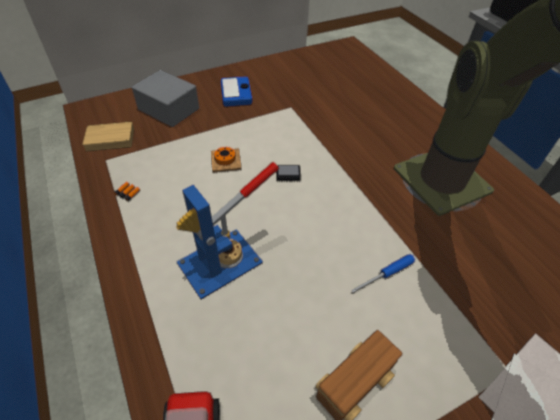

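View pics/b.png

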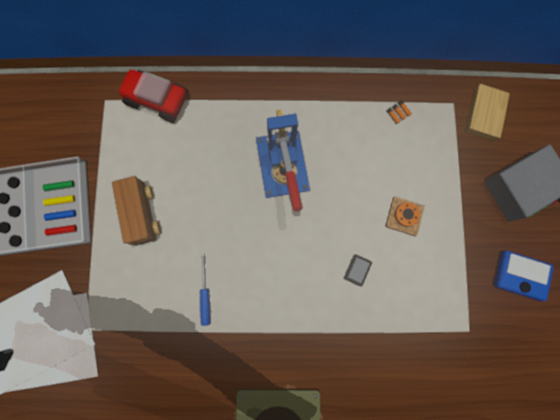

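The picture shows the wooden wheel in the press (scene ~228,254) and the orange one on the cork rest (225,157), so the target is four clicks. The red handle runs from about (243,192) to (275,166) in scene, and (287,172) to (297,208) in top.

```bash
python3 - <<'E'
from h import *
from scipy.optimize import least_squares
ends={}
for c,(x0,y0,x1,y1) in {"scene":(230,150,290,205),"top":(275,150,312,225)}.items():
    im=eyes.read_camera(c).astype(int); m=(im[...,0]>110)&(im[...,1]<70)&(im[...,2]<70)
    k=np.zeros_like(m);k[y0:y1,x0:x1]=1;m&=k
    p=np.argwhere(m)[:,::-1].astype(float); mu=p.mean(0); v=np.linalg.svd(p-mu,full_matrices=False)[2][0]
    s=(p-mu)@v; a,b=mu+v*np.percentile(s,1),mu+v*np.percentile(s,99); ends[c]=[a,b];print(c,len(p),a,b)
def proj(c,X):
    i=eyes.camera_info(c);q=np.array(i["R"])@X+np.array(i["t"]);s=q[:2]/q[2];s=s*(1+i["k1"]*s@s)
    return s*[i["fx"],i["fy"]]+[i["cx"],i["cy"]]
def pt(p,r): return np.array([p[0]-r*np.cos(.42)*np.cos(p[2]),p[1]-r*np.cos(.42)*np.sin(p[2]),.15+r*np.sin(.42)])
def res(p):
    r=[]
    for c in ends:
        for L,far in((112,0),(203,1)):
            q=proj(c,pt(p,L/1000)); e=ends[c]; e=sorted(e,key=lambda z:np.linalg.norm(z-proj(c,pt([.70,-.005,.17],.2))))
            r+=list(q-e[0 if far else 1])
    return r
f=least_squares(res,[.70,-.005,.17]); p=f.x; print(p,np.round(f.fun,1))
g=pt(p,.16);print("grip",g,"anvil",p[:2]-.05*np.array([np.cos(p[2]),np.sin(p[2])]))
from scipy.spatial.transform import Rotation as Ro
o=telemetry.get_obs();R=Ro.from_quat(np.roll(o["eef_rot"],-1)).as_matrix();print("tool axes",np.round(R,3))
yt=np.degrees(np.arctan2(R[1,1],R[0,1]));print("turn about tool z",yt-(90+np.degrees(p[2])))
print("d tool",R.T@(g-o["ee_pos"])*1000)
E
```

```text
scene 330 [241.44571878 192.47652815] [274.80566307 164.62673765]
top 322 [289.19721799 172.32071695] [297.31578688 209.4674609 ]
[ 0.70212425 -0.00663097  0.16024133] [ 0.1  0.8 -0.2  0.1  0.8  1.6 -0.3 -1.2]
grip [ 0.55790166 -0.02994125  0.21524167] anvil [ 0.65276481 -0.01460879]
tool axes [[-0.925  0.381  0.   ]
 [ 0.381  0.925  0.   ]
 [ 0.     0.    -1.   ]]
turn about tool z -31.571283652782512
d tool [-527.26534538 -440.1993276    38.03344173]
```

servo_tool(increments=[[1,[0,0,-20],[0,0,-7.9]],[1,[0,0,-20],[0,0,-7.9]],[1,[0,0,-20],[0,0,-7.9]],[1,[0,0,-20],[0,0,-7.9]],[1,[-13,-39,0],[0,0,0]],[1,[-13,-39,0],[0,0,0]],[1,[-13,-39,0],[0,0,0]],[1,[-13,-39,0],[0,0,0]],[1,[-13,-39,0],[0,0,0]],[1,[-13,-39,0],[0,0,0]],[1,[-13,-39,0],[0,0,0]],[1,[-13,-39,0],[0,0,0]]], squeeze=35)

```text
time: 2.4
ee_pos: [0.3913, 0.285, 0.3335]
eef_rot: [0.0, -0.08, 0.997, 0.0]
ft_force: [0.5, 0.2, -0.2]
opening: 0.0852
grip_force: 0.0
```

```bash
cat > d.py <<'E'
from h import *
from scipy.spatial.transform import Rotation as Ro
g=np.array([.558,-.030,.215]);o=telemetry.get_obs();R=Ro.from_quat(np.roll(o["eef_rot"],-1)).as_matrix()
print(o["time"],o["ee_pos"],"d tool",R.T@(g-o["ee_pos"])*1000);print(np.round(R,3))
print("yaw err deg",np.degrees(np.arctan2(R[1,1],R[0,1]))-99.18)
E
python3 d.py
```

```text
2.4 [0.39131475 0.2850175  0.33351645] d tool [-114.03649886 -337.66236328  118.51562535]
[[-0.987 -0.16   0.001]
 [-0.16   0.987  0.   ]
 [-0.001  0.    -1.   ]]
yaw err deg 0.031064377293020584
```

servo_tool(increments=[[1,[-13,-38,0],[0,0,0]],[1,[-13,-38,0],[0,0,0]],[1,[-13,-38,0],[0,0,0]],[1,[-13,-38,0],[0,0,0]],[1,[-13,-38,0],[0,0,0]],[1,[-13,-38,0],[0,0,0]],[1,[-13,-38,0],[0,0,0]],[1,[-13,-38,0],[0,0,0]],[1,[-9,-32,0],[0,0,0]],[1,[0,0,0],[0,0,0]]])

```text
time: 3.4
ee_pos: [0.5575, -0.0335, 0.3328]
eef_rot: [0.0, -0.076, 0.997, -0.002]
ft_force: [-0.7, 0.4, 0.7]
opening: 0.0853
grip_force: 0.0
```

```bash
python3 d.py; python3 - <<'E'
from h import *
im=eyes.read_camera("wrist");cv2.imwrite("pics/w.png",im[:,:,::-1])
for n in("grip","lever"):
    m=mark_of("wrist",n); print(n,[(np.round(q["uv"]),at_z("wrist",q["uv"],.215),q["conf"]) for q in m[:1]])
E
```

```text
3.4 [ 0.5574608  -0.03353333  0.33280091] d tool [ -1.03783667   3.84730883 117.78773539]
[[-0.989 -0.151  0.001]
 [-0.151  0.989 -0.004]
 [-0.    -0.004 -1.   ]]
yaw err deg -0.5109777786090604
grip [(array([293., 213.]), array([ 0.55561028, -0.02067402,  0.215     ]), 0.61)]Traceback (most recent call last):
  File "<stdin>", line 4, in <module>
ValueError: it knows: anvil, battery_case, grip, pad, pivot, plastic_wheel, press, rest, screwdriver, toy_bus, wood_wheel
```

View pics/w.png

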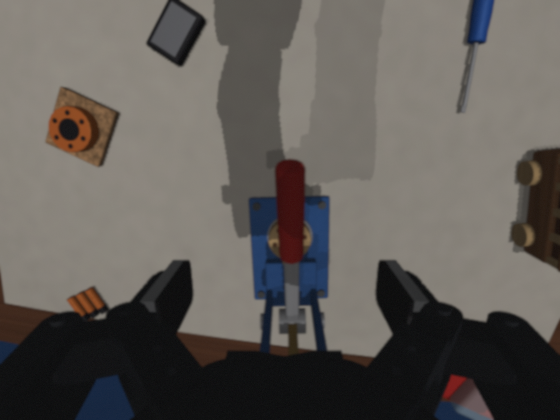

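The wrist view shows the wooden wheel under the press and the red handle at column ~290 (rows 160–262), with the jaw centre at ~284. The handle is roughly centred between the fingers, so I'll refine now that the arm has settled.

```bash
python3 d.py; cat > w.py <<'E'
from h import *
from scipy.spatial.transform import Rotation as Ro
o=telemetry.get_obs();im=eyes.read_camera("wrist").astype(int)
m=(im[...,0]>60)&(im[...,1]<30)&(im[...,2]<30);m[:,:230]=0;m[:,350:]=0;m[330:]=0
p=np.argwhere(m)[:,::-1]
r0,r1=np.percentile(p[:,1],[2,98]);print(len(p),r0,r1)
R=Ro.from_quat(np.roll(o["eef_rot"],-1)).as_matrix()
for r in np.linspace(r0+8,r1-8,4):
    c=p[abs(p[:,1]-r)<3][:,0]; u=[(c.min()+c.max())/2,r]
    # intersect with lever's axis surface plane: height from distance to pivot along press x
    n,d=ray("wrist",u); ax=np.array([np.cos(.16),np.sin(.16),0]); piv=np.array([.702,-.0066,.15])
    N=np.array([0,0,1])+np.tan(.42)*ax; s=((piv-n)@N)/(d@N); X=n+s*d
    print(np.round(u),c.max()-c.min(),np.round(X,4),"press y",np.round((X-piv)@[-np.sin(.16),np.cos(.16),0],4),"tool",np.round(R.T@(X-o["ee_pos"])*1000,1))
E
python3 w.py
```

```text
3.5 [ 0.55595201 -0.02763224  0.33305363] d tool [ -1.68519979  -2.71665895 118.05185608]
[[-0.987 -0.158 -0.   ]
 [-0.158  0.987  0.   ]
 [ 0.     0.    -1.   ]]
yaw err deg -0.0850831052296428
1495 168.0 260.0
[278. 176.] 23 [ 0.525  -0.0357  0.2301] press y -0.0006 tool [ 31.8  -3.2 103. ]
[282. 201.] 14 [ 0.5456 -0.0299  0.2206] press y 0.0019 tool [ 10.5  -0.6 112.5]
[280. 227.] 19 [ 0.5699 -0.0281  0.2098] press y -0.0002 tool [-13.8  -2.7 123.3]
[282. 252.] 21 [ 0.5972 -0.0212  0.1972] press y 0.0023 tool [-41.8  -0.2 135.8]
```

servo_tool(increments=[[1,[-2,-2,20],[0,0,0]],[1,[0,0,25],[0,0,0]],[1,[0,0,25],[0,0,0]],[1,[0,0,25],[0,0,0]],[1,[0,0,15],[0,0,0]],[1,[0,0,8],[0,0,0]],[1,[0,0,0],[0,0,0]],[1,[0,0,0],[0,0,0]]])

```text
time: 4.35
ee_pos: [0.5587, -0.0278, 0.216]
eef_rot: [0.001, -0.081, 0.997, 0.0]
ft_force: [0.7, 0.4, 0.7]
opening: 0.0854
grip_force: 0.0
```

```bash
python3 d.py; python3 w.py
```

```text
4.35 [ 0.55870241 -0.02783997  0.21604666] d tool [ 1.04273122 -2.01887059  1.04473435]
[[-0.987 -0.161  0.001]
 [-0.161  0.987  0.   ]
 [-0.001  0.    -1.   ]]
yaw err deg 0.09327217919242514
4414 221.0 327.0
[282. 229.] 47 [ 0.5274 -0.0345  0.2289] press y 0.0003 tool [ 31.9  -1.5 -12.9]
[283. 259.] 46 [ 0.5422 -0.0319  0.2222] press y 0.0005 tool [16.9 -1.4 -6.2]
[282. 289.] 39 [ 0.5602 -0.0292  0.2141] press y 0.0003 tool [-1.3 -1.6  1.9]
[282. 319.] 35 [ 0.5826 -0.0256  0.204 ] press y 0.0002 tool [-23.9  -1.7  12.1]
```

Centred within 1.6 mm; shift by that and close.

servo_tool(increments=[[1,[0,-1.6,0],[0,0,0]],[0.6,[0,0,0],[0,0,0]],[0.4,[0,0,0],[0,0,0]],[0.15,[0,0,0],[0,0,0]],[0.1,[0,0,0],[0,0,0]],[0.1,[0,0,0],[0,0,0]],[0.1,[0,0,0],[0,0,0]],[0.1,[0,0,0],[0,0,0]]], squeeze=35)

```text
time: 5.2
ee_pos: [0.5584, -0.0293, 0.2155]
eef_rot: [-0.0, -0.081, 0.997, 0.001]
ft_force: [-2.4, 2.2, 3.4]
opening: 0.0206
grip_force: 34.2
```

Grasped. Press along the arc in small steps, reading the force after each.

servo_tool(increments=[[0.1,[1.6,0,3.7],[0,0,0]],[0.1,[1.5,0,3.7],[0,0,0]],[0.1,[0,0,0],[0,0,0]]])

```text
time: 5.5
ee_pos: [0.5557, -0.0298, 0.2084]
eef_rot: [0.001, -0.081, 0.997, 0.0]
ft_force: [-2.7, 2.6, 7.1]
opening: 0.021
grip_force: 34.4
```

servo_tool(increments=[[0.1,[1.6,0,4.5],[0,0,0]],[0.1,[0,0,0],[0,0,0]],[0.1,[0,0,0],[0,0,0]]])

```text
time: 5.8
ee_pos: [0.5545, -0.03, 0.2043]
eef_rot: [0.001, -0.081, 0.997, 0.0]
ft_force: [-2.7, 2.7, 9.0]
opening: 0.0212
grip_force: 34.3
```

servo_tool(increments=[[0.1,[2.1,0,6.1],[0,0,0]],[0.1,[0,0,0],[0,0,0]],[0.1,[0,0,0],[0,0,0]]])

```text
time: 6.1
ee_pos: [0.5524, -0.0304, 0.1975]
eef_rot: [0.001, -0.081, 0.997, 0.001]
ft_force: [0.0, 3.9, 2.2]
opening: 0.0212
grip_force: 34.4
```

servo_tool(increments=[[0.1,[1.7,0,6.1],[0,0,0]],[0.1,[0,0,0],[0,0,0]],[0.1,[0,0,0],[0,0,0]]])

```text
time: 6.4
ee_pos: [0.5509, -0.0307, 0.1917]
eef_rot: [0.001, -0.081, 0.997, 0.0]
ft_force: [-0.8, 3.8, 6.0]
opening: 0.0213
grip_force: 34.6
```

```bash
cat > lev.py <<'E'
from h import *
from scipy.optimize import least_squares
o=telemetry.get_obs();print(o["time"],o["ee_pos"],o["ft_force"],"angle from z",.42-np.arcsin(np.clip((o["ee_pos"][2]-.2155+.0653)/.16,-1,1)))
c="scene";im=eyes.read_camera(c);cv2.imwrite("pics/s%d.png"%(o["time"]*100),cv2.resize(im[130:300,150:350,::-1],None,fx=3,fy=3))
E
python3 lev.py; ls pics
```

```text
6.4 [ 0.5508777  -0.0307202   0.19165247] [-0.82300305  3.75899395  5.98898551] angle from z 0.15793257613841077
a.png
b.png
s640.png
w.png
```

Click 1 felt (9.0 → 2.2 N), just where the geometry puts it. Going on to clicks 2 and 3.

servo_tool(increments=[[0.1,[1.2,0.5,4.7],[0,0,0]],[0.1,[0,0,0],[0,0,0]],[0.1,[0,0,0],[0,0,0]]])

```text
time: 6.75
ee_pos: [0.5499, -0.0309, 0.1872]
eef_rot: [0.001, -0.08, 0.997, 0.0]
ft_force: [-1.2, 3.3, 7.9]
opening: 0.0205
grip_force: 34.8
```

servo_tool(increments=[[0.1,[1.3,0,6.2],[0,0,0]],[0.1,[0,0,0],[0,0,0]],[0.1,[0,0,0],[0,0,0]]])

```text
time: 7.05
ee_pos: [0.5486, -0.0311, 0.1805]
eef_rot: [0.001, -0.08, 0.997, 0.0]
ft_force: [1.6, 3.7, 2.4]
opening: 0.0211
grip_force: 34.4
```

servo_tool(increments=[[0.1,[1.1,0,6.3],[0,0,0]],[0.1,[0,0,0],[0,0,0]],[0.1,[0,0,0],[0,0,0]]])

```text
time: 7.35
ee_pos: [0.5476, -0.0313, 0.1744]
eef_rot: [0.001, -0.081, 0.997, 0.0]
ft_force: [2.7, 4.0, 4.4]
opening: 0.021
grip_force: 34.7
```

servo_tool(increments=[[0.1,[0.8,0,6.4],[0,0,0]],[0.1,[0,0,0],[0,0,0]],[0.1,[0,0,0],[0,0,0]]])

```text
time: 7.65
ee_pos: [0.5467, -0.0314, 0.1682]
eef_rot: [0.001, -0.08, 0.997, 0.0]
ft_force: [1.7, 4.4, 5.7]
opening: 0.0209
grip_force: 35.0
```

servo_tool(increments=[[0.1,[0.6,0,6.4],[0,0,0]],[0.1,[0,0,0],[0,0,0]],[0.1,[0,0,0],[0,0,0]]])

```text
time: 7.95
ee_pos: [0.5461, -0.0315, 0.1615]
eef_rot: [0.001, -0.08, 0.997, 0.0]
ft_force: [4.1, 4.8, 4.5]
opening: 0.0214
grip_force: 35.0
```

```bash
python3 lev.py
```

```text
7.95 [ 0.54607135 -0.03154171  0.1615173 ] [4.05605795 4.79853923 4.52634786] angle from z 0.34920775461042036
```

Click 2 clear (7.9 → 2.4), click 3 between 0.168 and 0.161 (5.7 → 4.5, x force also stepped). Finer steps up to click 4.

servo_tool(increments=[[0.1,[0.1,0,4],[0,0,0]],[0.1,[0,0,0],[0,0,0]],[0.1,[0,0,0],[0,0,0]]])

```text
time: 8.3
ee_pos: [0.5458, -0.0316, 0.1575]
eef_rot: [0.001, -0.081, 0.997, 0.0]
ft_force: [3.5, 4.3, 3.9]
opening: 0.021
grip_force: 35.1
```

servo_tool(increments=[[0.1,[0.1,0,4],[0,0,0]],[0.1,[0,0,0],[0,0,0]],[0.1,[0,0,0],[0,0,0]]])

```text
time: 8.6
ee_pos: [0.5455, -0.0317, 0.1536]
eef_rot: [0.001, -0.081, 0.997, 0.0]
ft_force: [1.9, 4.8, 5.4]
opening: 0.0209
grip_force: 35.3
```

servo_tool(increments=[[0.1,[0,0,4],[0,0,0]],[0.1,[0,0,0],[0,0,0]],[0.1,[0,0,0],[0,0,0]]])

```text
time: 8.9
ee_pos: [0.5454, -0.0317, 0.1498]
eef_rot: [0.001, -0.081, 0.997, 0.0]
ft_force: [0.9, 4.1, 7.5]
opening: 0.0212
grip_force: 35.5
```

```bash
python3 lev.py
```

```text
8.9 [ 0.54544569 -0.03167677  0.14977535] [0.85250656 4.14042065 7.49999262] angle from z 0.4226540781048747
```

servo_tool(increments=[[0.1,[0,0,3],[0,0,0]],[0.1,[0,0,0],[0,0,0]],[0.1,[0,0,0],[0,0,0]]])

```text
time: 9.25
ee_pos: [0.5454, -0.0316, 0.1469]
eef_rot: [0.001, -0.08, 0.997, 0.0]
ft_force: [0.7, 5.3, 8.5]
opening: 0.021
grip_force: 35.8
```

servo_tool(increments=[[0.1,[-0.1,0,3],[0,0,0]],[0.1,[0,0,0],[0,0,0]],[0.1,[0,0,0],[0,0,0]]])

```text
time: 9.55
ee_pos: [0.5455, -0.0317, 0.1439]
eef_rot: [0.001, -0.08, 0.997, 0.0]
ft_force: [0.9, 4.8, 9.7]
opening: 0.021
grip_force: 35.9
```

servo_tool(increments=[[0.1,[-0.2,0,3],[0,0,0]],[0.1,[0,0,0],[0,0,0]],[0.1,[0,0,0],[0,0,0]]])

```text
time: 9.85
ee_pos: [0.5455, -0.0316, 0.1406]
eef_rot: [0.0, -0.081, 0.997, 0.0]
ft_force: [0.5, 4.8, 5.7]
opening: 0.0211
grip_force: 35.8
```

```bash
python3 lev.py; ls pics
```

```text
9.85 [ 0.54553564 -0.03162628  0.14056562] [0.5430752  4.76717213 5.66113271] angle from z 0.4802513068560468
a.png
b.png
s640.png
s795.png
s890.png
s985.png
w.png
```

Click 4 felt (9.7 → 5.7 N). I'll add 2.5 mm for margin (the 5th is still over 12 mm away), then hold and check.

servo_tool(increments=[[0.1,[-0.2,0,2.5],[0,0,0]],[0.1,[0,0,0],[0,0,0]],[0.1,[0,0,0],[0,0,0]],[0.1,[0,0,0],[0,0,0]],[0.1,[0,0,0],[0,0,0]],[0.1,[0,0,0],[0,0,0]],[0.1,[0,0,0],[0,0,0]],[0.1,[0,0,0],[0,0,0]]])

```text
time: 10.7
ee_pos: [0.5456, -0.0316, 0.138]
eef_rot: [0.0, -0.08, 0.997, 0.0]
ft_force: [0.7, 4.3, 6.0]
opening: 0.021
grip_force: 35.8
```

```bash
python3 lev.py; sleep 0; python3 lev.py; cp pics/s10*.png pics/fin.png 2>/dev/null || ls pics
```

```text
10.7 [ 0.54564855 -0.03162863  0.1380261 ] [0.66532256 4.25775668 6.03723719] angle from z 0.4961604553288131
10.75 [ 0.54565132 -0.03162804  0.13804086] [1.580242   4.35143322 5.64216486] angle from z 0.4960679612650222
a.png
b.png
s1070.png
s1075.png
s640.png
s795.png
s890.png
s985.png
w.png
```

View pics/s1075.png

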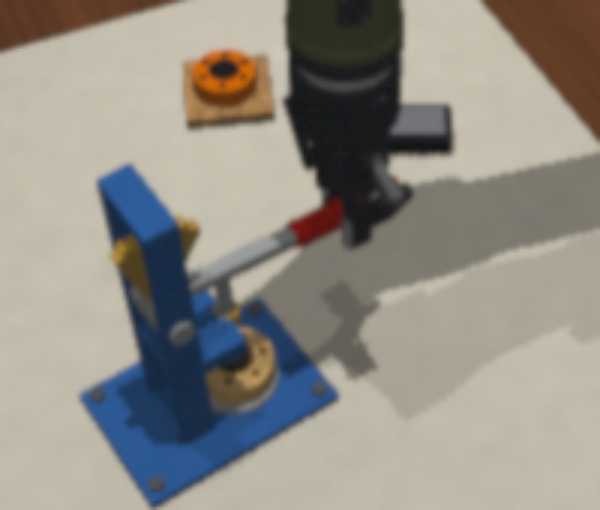

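The crop shows the fingers holding the red handle (~340,215) with the lever near level. The pad is down on the wooden wheel (~240,365), and the orange wheel is still on its rest (225,75). Handing in.

```bash
python3 -c "
from workcell import arm
print(arm.close_job())"
```

```text
the job is handed in; nothing more can be done
None
```

The wooden wheel was in the press, so I brought the handle down exactly four clicks (about 0.50 rad) and handed the job in with the gripper still holding it there; no verdict came back.

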